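# Lean the camera remote's stick towards the round jar

## Task

The small studio camera swings to whichever side the stick of its remote is leaned. Lean the ball-topped stick well over, about 20 degrees, straight towards the round jar with the pale yellow-brown lid (never towards the square jar with the black lid), keep it there for two seconds, then let it come back upright and let go. Do not push either jar about.

Things in the scene. Friction and masses are not known exactly. Their poses are not given: they have to be found in the camera images.
- remote: Camera remote: grey box 120 x 110 mm, 39 mm high, fixed to the table, a ball-topped stick rising from the middle of its top. Origin: centre of its underside. x points to the small camera on a post 130 mm behind the stick (60 mm foot, top 128 mm high), y to the remote's left, z up. One jar stands off its +y side, the other off its -y side.
- stick_ball (a point): Centre of the black 30 mm ball on top of the stick; at rest straight above the remote's origin, 132 mm up. The 10 mm rod (16 mm collar under the ball, 44 mm rubber boot at its foot) tilts any way about a pivot 90 mm below the ball's centre. Springs centre it: 1 N m per rad, 4 N at the ball for 20 degrees (ball 31 mm aside, 5 mm lower); stops at 29 degrees. Let go, it returns upright.
- round_jar_mid (a point): Round glass jar with a pale yellow-brown lid, 91 mm across, 124 mm high, loose; this point is its centre, 62 mm up. It stands about 160 mm from the stick, off the left (+y) or the right (-y) side of the remote.
- square_jar_mid (a point): Square-bodied glass jar with a black lid, 79 mm wide, 114 mm high, loose; this point is its centre, 57 mm up. It stands about 160 mm from the stick, off the side of the remote opposite to the round jar.

How it is judged:
By the outcome, as a careful person would: the job done as asked, in the order asked, and still so for the second after the job is handed in, with the robot touching nothing.
It also fails if it takes over 32 s, if anything falls off the work surface, if the arm or the gripper's body presses on something with over 40 N, if the wrist force passes 120 N, or if a joint passes its speed limit or range.

## Robot

A 6-joint arm with a two-finger parallel gripper is mounted at the origin on a cart in front of the work surface, level with it; the furniture and walls round the work are solid. World frame = base frame: x ahead of the robot, y to its left, z up, the work surface at z = 0. Lengths are in m, angles in rad, forces in N, time in s.
With the tool pointing down it reaches from about 0.325 to 0.9 m from the base axis. Payload 6.1 kg.
Tool frame: the origin (TCP) lies on the centre line of the jaws, within the pads' length; the fingertips stand 22 mm ahead of it and the grasp point (between the pads) lies 3 mm ahead of it (manip.finger_overhang is the distance from the TCP to the fingertips, in m); z points along the fingers, y is the line along which they close (so a half turn about z gives the same grasp; the last joint's range is limited). The gripper opens to 85 mm and grips with 20 to 120 N. Pads are 22 mm wide; open, the fingers measure 114 mm over their backs; the gripper's body (76 mm by 85 mm) begins 54 mm behind the grasp point. The pads swing forward as they close: fully open they stand 13 mm farther back than shut.
Start: joints at [-1.34, 0.22, 1.526, -0, 1.395, -0.126], TCP at [0.218, -0.586, 0.253] pointing down, gripper open.
Joint ranges: [-2.98, 2.98], [-0.91, 2.08], [0.09, 2.57], [-1.24, 4.39], [0.2, 2.65], [-2.68, 2.68]. Speed limits (rad/s): [2.57, 2.57, 3.01, 3.14, 3.14, 3.14].

## Interface

Orientations are given as a unit quaternion [x, y, z, w].
In Python, from plant import manip, eyes, workorder gives the robot as it stands.
- The arm moves only by the tool apply_moves, never from a script. Its argument "series" is a list of rows, each a list of 2 entries, a list of its own where there are three numbers: the shift along the tool's x, y, z in m, then the turn, a rotation vector about the tool's x, y, z in degrees. In form: [[[x, y, z], [ax, ay, az]], ...]. A call has 1 to 8 rows; each row is the pose to reach, as a shift and turn from the pose commanded when the call began, along the tool's axes at that moment; what a row does not reach only later rows make up. A row lasts 1/8 s, in which the tool goes at most 62.5 mm and 10.7 degrees, less where a joint would pass 70% of its speed; a pose out of reach is approached as far as the arm can. A call with a gripper value outside its range is refused whole. "gripper" is the opening in per cent of the stroke, from 0 (shut) to 100 (fully open), set as the call begins (left out, the last holds). The fingers move at their own pace and stop on an object; "squeeze" is the grip in N (left out, the last holds). Time passes only in rows, so rows that repeat a pose let the fingers close. It gives the time, the measured TCP pose, the force, the opening and the grip force at its end, in the units of the state.
- manip.read_state(): the state, without advancing time (a new reading comes with each control period).
- eyes.read_camera(name): name is "scene" or "top" or "wrist"; returns the picture (480x640x3 uint8, red, green, blue); there is no depth.
- eyes.camera_model(name): a dict with "fx", "fy", "cx", "cy" (pixels), "view" (4x4, takes a point from world to camera coordinates); the wrist camera has in their place "T_tool_cam" (4x4, takes a point from camera to tool coordinates, whose origin is the TCP and whose axes are the flange's). Camera axes: x right, y down, z forward; pixel columns grow to the right and rows downward; lengths in m; the calibration is good to about 2 mm. A picture is of the moment at which its call begins: read the wrist's pose just before it. camera_model takes no time and is no camera call.
- workorder.hand_in(): hands the job in; it is judged then, once.
The state is a dict: "time_s": time; "joint_pos": joint angles; "joint_velocities": joint speeds; "joint_torque": joint torques, N m; "tool_pos": TCP position; "tool_rot": TCP orientation; "force": force on the tool from outside, world axes, zero at the start; "wrist_torque": the same for the moment, N m; "width": finger opening in m; "gripper_force": force on a finger pad.
Only numpy, scipy, OpenCV 4.12 (cv2) and the standard library are available. Lean on these libraries where they do the work, as an engineer would, in place of code of your own. Each camera call takes 0.05 s, during which the arm holds its last target. There are 200 camera calls.

## Working session

There is one attempt and no reset: what is moved stays moved. The work goes in short steps, Python scripts to look and compute and a tool call to move; the robot and the scene stay as the last step left them, time stands still between calls to the robot, and variables do not carry over. Pictures are saved under pics/ and viewed, at most 10 in all, crops included, and the job is handed in when it is done.

Besides the shell and the picture viewer there is one more tool, called after ">>>" by a JSON object that holds its "fn" and its "kwargs", one argument or row to a line. apply_moves: Moves the arm, as the interface text tells. Its arguments: {"type":"object","properties":{"series":{"type":"array"},"gripper":{"type":"number"},"squeeze":{"type":"number"}},"required":["series"]}

```bash
mkdir -p pics
python3 - <<'E'
from plant import manip, eyes
import cv2
for n in("scene","top"):
    cv2.imwrite(f"pics/{n}0.png",eyes.read_camera(n)[:,:,::-1])
s=manip.read_state();print(s["time_s"],s["tool_pos"],s["tool_rot"],manip.finger_overhang,s["width"])
E
```

```text
0.1 [ 0.21818025 -0.58514342  0.25229135] [ 9.84128503e-01  1.77455105e-01 -5.23036252e-05 -8.78507290e-04] 0.022 0.08540411129945964
```

View pics/scene0.png

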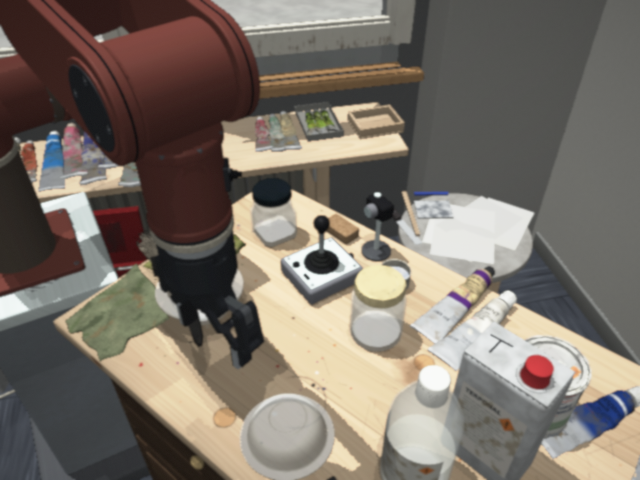

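View pics/top0.png

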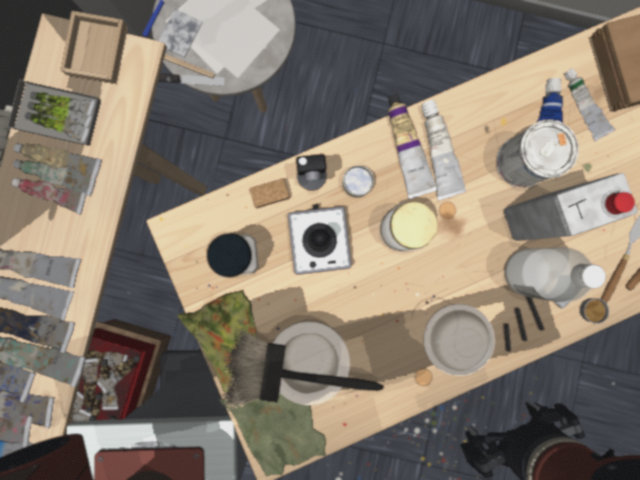

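The top view shows the remote with its ball at about (319,236), the pale lid at about (413,224) to its right, the black lid at about (231,255) to its left, and the small camera at about (312,170). I'll enlarge that area.

```bash
cat > h.py <<'E'
import numpy as np
from plant import manip,eyes
def ray(n,u,v,z):
    m=eyes.camera_model(n);V=np.array(m["view"]);R,t=V[:3,:3],V[:3,3]
    c=-R.T@t;d=R.T@np.array([(u-m["cx"])/m["fx"],(v-m["cy"])/m["fy"],1])
    return c+d*(z-c[2])/d[2]
def proj(n,p):
    m=eyes.camera_model(n);V=np.array(m["view"]);q=V[:3,:3]@p+V[:3,3]
    return np.array([m["fx"]*q[0]/q[2]+m["cx"],m["fy"]*q[1]/q[2]+m["cy"]])
E
python3 - <<'E'
from h import *
import cv2
a=cv2.imread("pics/top0.png")[140:290,190:450]
b=cv2.imread("pics/scene0.png")[170:360,240:430]
cv2.imwrite("pics/c1.png",cv2.resize(a,None,fx=3,fy=3,interpolation=2))
cv2.imwrite("pics/c2.png",cv2.resize(b,None,fx=3,fy=3,interpolation=2))
for n,u,v,z in[("top",319,236,.132),("top",413,224,.124),("top",231,255,.114),("top",312,165,.128),("scene",321,223,.132),("scene",381,285,.124)]:print(n,ray(n,u,v,z).round(4))
E
```

```text
top [ 0.4944 -0.3326  0.132 ]
top [ 0.5116 -0.4943  0.124 ]
top [ 0.4662 -0.1808  0.114 ]
top [ 0.6164 -0.3236  0.128 ]
scene [ 0.4915 -0.3325  0.132 ]
scene [ 0.5072 -0.5031  0.124 ]
```

View pics/c1.png

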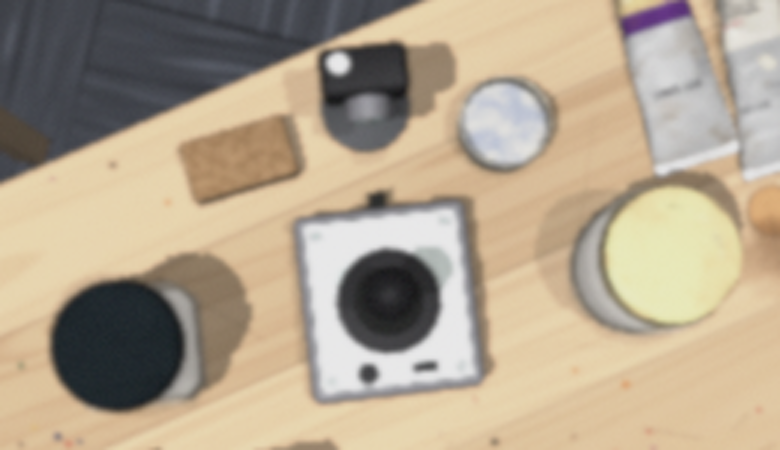

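View pics/c2.png

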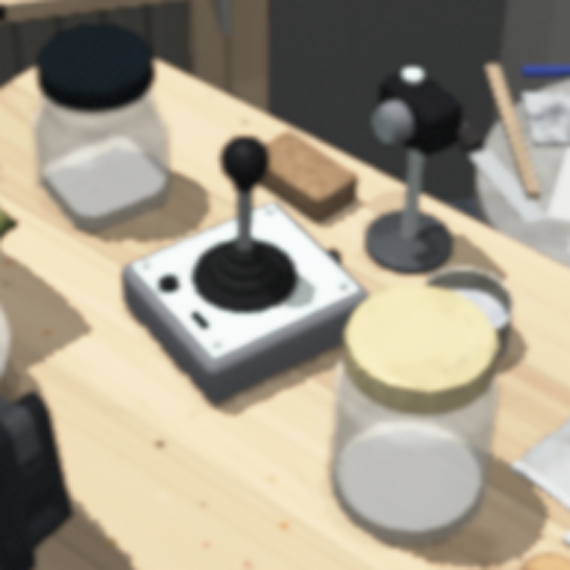

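The crop puts the ball at top (319.3,237.7) and scene (321.7,224.3). The pale lid is at top (414.3,225) and scene (381.3,281.7). The jars stand on opposite sides of the box and the small camera is behind it. Next I'll triangulate and work out the moves.

Run:
```python
from h import *
from scipy.optimize import least_squares
from scipy.spatial.transform import Rotation as R
def tri(a,b): 
    r=least_squares(lambda p:np.r_[proj("top",p)-a,proj("scene",p)-b],[.5,-.35,.1]);return r.x.round(4),r.fun.round(1)
print("ball",tri((319.3,237.7),(321.7,224.3)))
print("lid",tri((414.3,225),(381.3,281.7)))
print("blk",tri((229,255),(272,188)))
for n,u,v,z in[("top",319.3,237.7,.132),("scene",321.7,224.3,.132),("top",414.3,225,.124),("scene",381.3,281.7,.124),("top",229.3,255,.114)]:print(n,ray(n,u,v,z).round(4))
# box top corners (top crop)
C=np.array([ray("top",190+u/3,140+v/3,.039) for u,v in[(297,219),(465,202),(483,382),(319,400)]])[:,:2]
print("box",C.round(4).tolist(),C.mean(0).round(4))
yl=(C[0]-C[1]+C[3]-C[2]);xl=C[0]-C[3]+C[1]-C[2];print("y az",np.degrees(np.arctan2(yl[1],yl[0])),"x az",np.degrees(np.arctan2(xl[1],xl[0])),np.hypot(*yl)/2,np.hypot(*xl)/2)
# round jar foot: bottom ellipse scene crop centre approx
print("foot",ray("scene",240+408/3,170+475/3,.0).round(4))
```

```text
ball (array([ 0.492 , -0.3332,  0.1294]), array([ 0.1, -0.2, -0.2,  0. ]))
lid (array([ 0.5107, -0.4969,  0.124 ]), array([ 0.2, -0.5, -0.5,  0.1]))
blk (array([ 0.4665, -0.1779,  0.1164]), array([ 0.1, -0.2, -0.2, -0. ]))
top [ 0.4915 -0.333   0.132 ]
scene [ 0.4909 -0.3362  0.132 ]
top [ 0.5099 -0.4965  0.124 ]
scene [ 0.5116 -0.4972  0.124 ]
top [ 0.4662 -0.1779  0.114 ]
box [[0.5437, -0.2779], [0.552, -0.3839], [0.4385, -0.3922], [0.4298, -0.2893]] [ 0.491  -0.3358]
y az 94.66744939353198 x az 4.942187132578774 0.10482357420593177 0.11411163112088872
foot [ 0.5157 -0.4892  0.    ]
```

>>> {"fn": "apply_moves", "kwargs": {
  "series": [
    [[0.025, -0.01, 0], [0, 0, 1]],
    [[0.07, -0.029, 0], [0, 0, 3]],
    [[0.12, -0.049, 0], [0, 0, 5]],
    [[0.175, -0.072, 0], [0, 0, 7]],
    [[0.23, -0.094, 0], [0, 0, 9]],
    [[0.28, -0.115, 0], [0, 0, 11]],
    [[0.32, -0.131, 0], [0, 0, 13]],
    [[0.344, -0.141, 0], [0, 0, 14]]
  ],
  "gripper": 100
}}

```text
time_s: 1.1
tool_pos: [0.4927, -0.3313, 0.2528]
tool_rot: [0.998, 0.057, -0.0, -0.0]
force: [0.3, -0.4, 0.3]
width: 0.0855
gripper_force: 0.0
```

>>> {"fn": "apply_moves", "kwargs": {
  "series": [
    [[0, 0, 0], [0, 0, 0]],
    [[0, 0, 0], [0, 0, 0]]
  ]
}}

```text
time_s: 1.35
tool_pos: [0.4909, -0.3336, 0.2529]
tool_rot: [0.998, 0.056, -0.0, -0.0]
force: [-1.1, -0.2, 0.1]
width: 0.085
gripper_force: 0.0
```

Run:
```python
from h import *
import cv2
from scipy.spatial.transform import Rotation as R
s=manip.read_state();cv2.imwrite("pics/w1.png",eyes.read_camera("wrist")[:,:,::-1])
m=eyes.camera_model("wrist");T=np.array(m["T_tool_cam"]);print(s["time_s"],s["tool_pos"],T.round(3).tolist())
M=R.from_quat(s["tool_rot"]).as_matrix();print(M.round(3).tolist(),"y az",np.degrees(np.arctan2(M[1,1],M[0,1])))
for p in[(.4915,-.334,.132),(.5105,-.497,.124)]:
    q=T[:3,:3].T@(M.T@(np.array(p)-s["tool_pos"])-T[:3,3]);print("expect",m["fx"]*q[0]/q[2]+m["cx"],m["fy"]*q[1]/q[2]+m["cy"])
np.savez("w1.npz",p=s["tool_pos"],M=M)
```

```text
1.35 [ 0.49086011 -0.33361953  0.2528861 ] [[0.0, -0.962, -0.273, 0.069], [1.0, 0.0, 0.0, 0.0], [-0.0, -0.273, 0.962, -0.122], [0.0, 0.0, 0.0, 1.0]]
[[0.994, 0.112, -0.001], [0.112, -0.994, 0.0], [-0.001, -0.0, -1.0]] y az -83.54149649793136
expect 325.0800117828484 238.7494831625007
expect 545.2863244197642 235.24707697147014
```

View pics/w1.png

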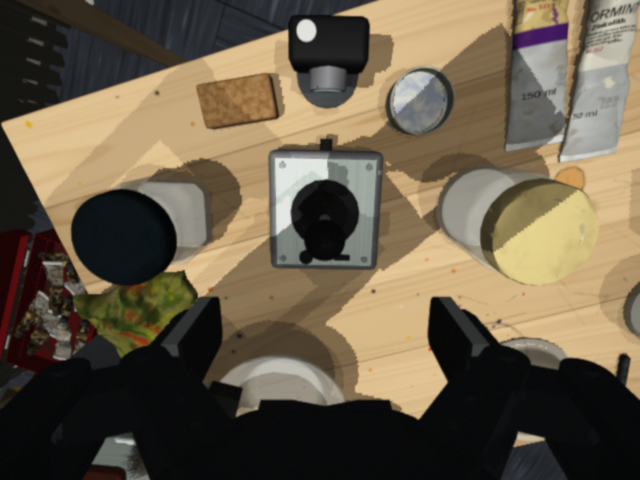

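The wrist view shows the ball at (325,240) and the pale lid at (540,232). The predictions were (325,239) and (545,235), so the poses hold and the tool's y axis points at the jar. I'll descend and close lightly.

>>> {"fn": "apply_moves", "kwargs": {
  "series": [
    [[0, 0, 0.008], [0, 0, 0]],
    [[0, 0, 0.025], [0, 0, 0]],
    [[0, 0, 0.045], [0, 0, 0]],
    [[0, 0, 0.065], [0, 0, 0]],
    [[0, 0, 0.085], [0, 0, 0]],
    [[0, 0, 0.102], [0, 0, 0]],
    [[0, 0, 0.113], [0, 0, 0]],
    [[0, 0, 0.117], [0, 0, 0]]
  ]
}}

```text
time_s: 2.4
tool_pos: [0.4912, -0.3332, 0.1354]
tool_rot: [0.998, 0.056, -0.0, -0.0]
force: [0.2, -0.5, -0.7]
width: 0.0853
gripper_force: 0.0
```

>>> {"fn": "apply_moves", "kwargs": {
  "series": [
    [[0, 0, 0], [0, 0, 0]],
    [[0, 0, 0], [0, 0, 0]],
    [[0, 0, 0], [0, 0, 0]],
    [[0, 0, 0], [0, 0, 0]],
    [[0, 0, 0], [0, 0, 0]],
    [[0, 0, 0], [0, 0, 0]],
    [[0, 0, 0], [0, 0, 0]],
    [[0, 0, 0], [0, 0, 0]]
  ],
  "gripper": 0,
  "squeeze": 25
}}

```text
time_s: 3.4
tool_pos: [0.4918, -0.3337, 0.1371]
tool_rot: [0.998, 0.056, 0.001, 0.0]
force: [0.0, 1.2, 5.3]
width: 0.0283
gripper_force: 24.8
```

Run:
```python
from h import *
import cv2
w=eyes.read_camera("wrist");s=eyes.read_camera("scene")[190:300,260:400]
o=np.zeros((600,800,3),np.uint8)
o[:300,:400]=cv2.resize(w,(400,300));o[300:,:]=cv2.resize(s,(800,628))[20:320] if 0 else cv2.resize(s[10:63],(800,300))
o[:300,400:]=cv2.resize(w[240:480,160:480],(400,300))
cv2.imwrite("pics/g1.png",o[:,:,::-1])
t=manip.read_state();print(t["time_s"],t["width"],t["gripper_force"],t["force"],t["wrist_torque"])
```

```text
3.5 0.028662998873006374 24.790931940078735 [ 0.20256435 -0.41441886  5.05666798] [0.10410835 0.05086956 0.00299078]
```

View pics/g1.png

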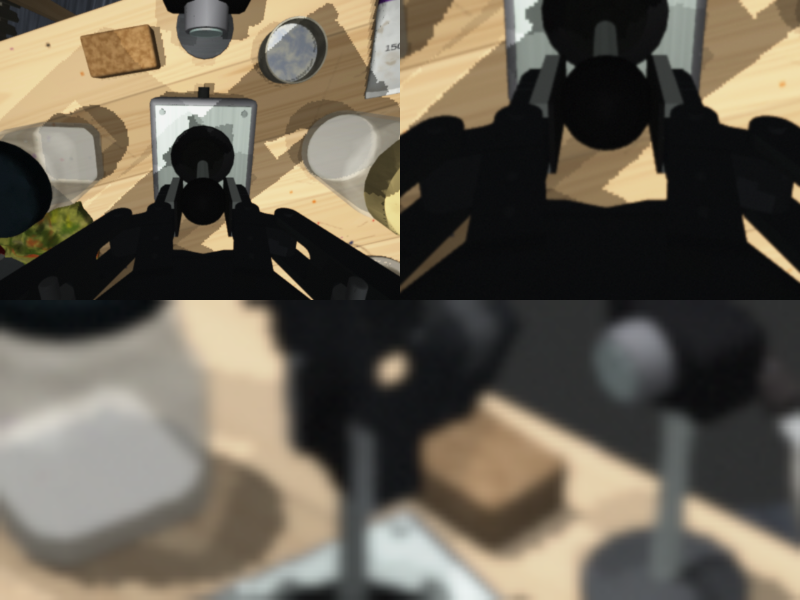

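The grip is good: the ball sits between the two pads, with the tips reaching past it towards the collar. Now I'll lean along an arc about the pivot towards tool +y, which is the round jar.

>>> {"fn": "apply_moves", "kwargs": {
  "series": [
    [[0, 0.0033, 0.0001], [2, 0, 0]],
    [[0, 0.0083, 0.0004], [5, 0, 0]],
    [[0, 0.0132, 0.0009], [8, 0, 0]],
    [[0, 0.0181, 0.0017], [11, 0, 0]],
    [[0, 0.023, 0.0028], [14, 0, 0]],
    [[0, 0.0278, 0.0042], [17, 0, 0]],
    [[0, 0.0317, 0.0054], [19.5, 0, 0]],
    [[0, 0.034, 0.0063], [21, 0, 0]]
  ]
}}

```text
time_s: 4.5
tool_pos: [0.4954, -0.3675, 0.1306]
tool_rot: [0.982, 0.055, -0.01, -0.183]
force: [0.7, 1.3, 6.1]
width: 0.0283
gripper_force: 24.9
```

>>> {"fn": "apply_moves", "kwargs": {
  "series": [
    [[0, 0, 0], [0, 0, 0]],
    [[0, 0, 0], [0, 0, 0]]
  ]
}}

```text
time_s: 4.75
tool_pos: [0.4954, -0.3674, 0.1307]
tool_rot: [0.982, 0.055, -0.01, -0.182]
force: [0.4, 0.9, 7.0]
width: 0.0286
gripper_force: 24.8
```

Run:
```python
from h import *
import cv2
from scipy.spatial.transform import Rotation as R
w=eyes.read_camera("scene")[150:390,220:440];v=eyes.read_camera("top")[140:290,190:450]
o=np.zeros((560,800,3),np.uint8);o[:436,:400]=cv2.resize(w,(400,436));o[:231,400:]=cv2.resize(v,(400,231))
cv2.imwrite("pics/l1.png",o[:436,:,::-1])
t=manip.read_state();M=R.from_quat(t["tool_rot"]).as_matrix();print(t["time_s"],t["tool_pos"],t["width"],t["gripper_force"],t["force"],M[:,2],t["tool_pos"]+.005*M[:,2]-[.4915,-.334,.132])
```

```text
4.85 [ 0.49544402 -0.36729749  0.13068661] 0.028247102576993904 24.840512573719025 [0.74649149 0.74183615 5.80976287] [-0.03952242  0.35664622 -0.93340316] [ 0.0037464  -0.03151426 -0.00598041]
```

View pics/l1.png

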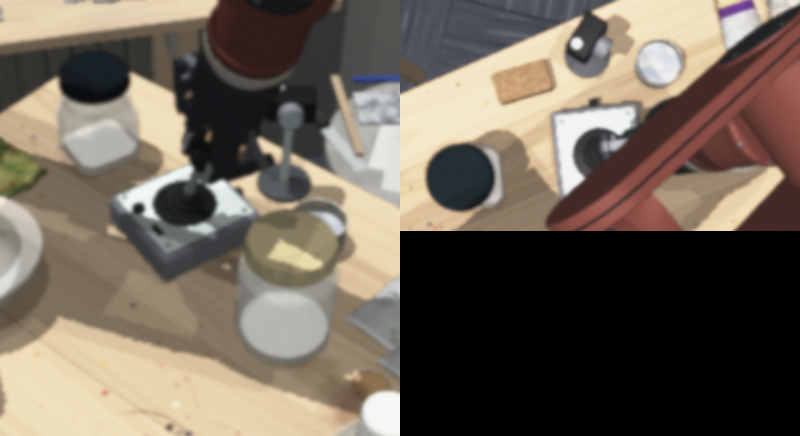

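The stick is clearly leaned towards the round jar: the rod runs from the boot at about (185,200) to the upper right in the crop, and the small camera has swung that way. Neither jar has moved. Now I'll hold.

>>> {"fn": "apply_moves", "kwargs": {
  "series": [
    [[0, 0, 0], [0, 0, 0]],
    [[0, 0, 0], [0, 0, 0]],
    [[0, 0, 0], [0, 0, 0]],
    [[0, 0, 0], [0, 0, 0]],
    [[0, 0, 0], [0, 0, 0]],
    [[0, 0, 0], [0, 0, 0]],
    [[0, 0, 0], [0, 0, 0]],
    [[0, 0, 0], [0, 0, 0]]
  ]
}}

```text
time_s: 5.85
tool_pos: [0.4954, -0.3673, 0.1307]
tool_rot: [0.982, 0.055, -0.01, -0.182]
force: [-0.2, 1.0, 6.3]
width: 0.0285
gripper_force: 24.8
```

>>> {"fn": "apply_moves", "kwargs": {
  "series": [
    [[0, 0, 0], [0, 0, 0]],
    [[0, 0, 0], [0, 0, 0]],
    [[0, 0, 0], [0, 0, 0]],
    [[0, 0, 0], [0, 0, 0]],
    [[0, 0, 0], [0, 0, 0]],
    [[0, 0, 0], [0, 0, 0]],
    [[0, 0, 0], [0, 0, 0]],
    [[0, 0, 0], [0, 0, 0]]
  ]
}}

```text
time_s: 6.85
tool_pos: [0.4954, -0.3673, 0.1307]
tool_rot: [0.982, 0.055, -0.01, -0.182]
force: [-0.2, 0.8, 6.7]
width: 0.0284
gripper_force: 24.8
```

>>> {"fn": "apply_moves", "kwargs": {
  "series": [
    [[0, 0, 0], [0, 0, 0]],
    [[0, -0.005, 0.0001], [-3, 0, 0]],
    [[0, -0.0099, 0.0005], [-6, 0, 0]],
    [[0, -0.0149, 0.0012], [-9, 0, 0]],
    [[0, -0.0198, 0.0021], [-12, 0, 0]],
    [[0, -0.0246, 0.0032], [-15, 0, 0]],
    [[0, -0.0294, 0.0046], [-18, 0, 0]],
    [[0, -0.034, 0.0063], [-21, 0, 0]]
  ]
}}

```text
time_s: 7.85
tool_pos: [0.4918, -0.3336, 0.1371]
tool_rot: [0.998, 0.056, 0.001, 0.001]
force: [-1.3, -0.1, 5.0]
width: 0.0281
gripper_force: 24.8
```

>>> {"fn": "apply_moves", "kwargs": {
  "series": [
    [[0, 0, 0], [0, 0, 0]],
    [[0, 0, 0], [0, 0, 0]]
  ]
}}

```text
time_s: 8.1
tool_pos: [0.4918, -0.3337, 0.1371]
tool_rot: [0.998, 0.056, 0.0, 0.0]
force: [-0.7, -0.1, 6.3]
width: 0.028
gripper_force: 24.9
```

>>> {"fn": "apply_moves", "kwargs": {
  "series": [
    [[0, 0, 0], [0, 0, 0]],
    [[0, 0, 0], [0, 0, 0]],
    [[0, 0, 0], [0, 0, 0]],
    [[0, 0, 0], [0, 0, 0]],
    [[0, 0, 0], [0, 0, 0]],
    [[0, 0, 0], [0, 0, 0]],
    [[0, 0, 0], [0, 0, 0]],
    [[0, 0, 0], [0, 0, 0]]
  ],
  "gripper": 100
}}

```text
time_s: 9.1
tool_pos: [0.4914, -0.3334, 0.1363]
tool_rot: [0.998, 0.056, 0.0, 0.0]
force: [0.1, 0.0, -0.8]
width: 0.0854
gripper_force: 0.0
```

>>> {"fn": "apply_moves", "kwargs": {
  "series": [
    [[0, 0, -0.008], [0, 0, 0]],
    [[0, 0, -0.025], [0, 0, 0]],
    [[0, 0, -0.045], [0, 0, 0]],
    [[0, 0, -0.065], [0, 0, 0]],
    [[0, 0, -0.085], [0, 0, 0]],
    [[0, 0, -0.1], [0, 0, 0]],
    [[0, 0, -0.11], [0, 0, 0]],
    [[0, 0, -0.115], [0, 0, 0]]
  ]
}}

```text
time_s: 10.1
tool_pos: [0.4914, -0.3334, 0.2518]
tool_rot: [0.998, 0.056, 0.0, 0.0]
force: [0.3, -0.7, -0.4]
width: 0.0857
gripper_force: 0.0
```

>>> {"fn": "apply_moves", "kwargs": {
  "series": [
    [[0, 0, 0], [0, 0, 0]],
    [[0, 0, 0], [0, 0, 0]]
  ]
}}

```text
time_s: 10.35
tool_pos: [0.4911, -0.3331, 0.2504]
tool_rot: [0.998, 0.056, -0.001, -0.001]
force: [0.1, -1.3, -0.5]
width: 0.0854
gripper_force: 0.0
```

Run:
```python
from h import *
import cv2
cv2.imwrite("pics/w2.png",eyes.read_camera("wrist")[:,:,::-1]);print(manip.read_state()["time_s"])
```

```text
10.4
```

View pics/w2.png

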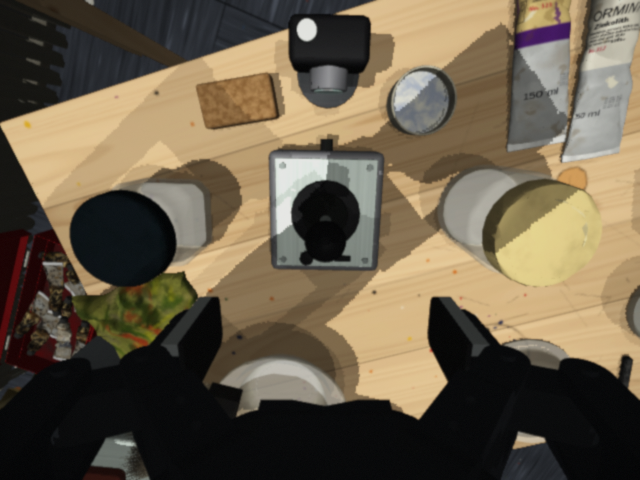

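The ball is back at (325,241), the small camera faces forward again, and both jars are where they were, with lids at about (123,238) and (542,233). The gripper is clear, so I'm handing in.

```bash
python3 -c "
from plant import workorder
print(workorder.hand_in())"
```

```text
the job is handed in; nothing more can be done
None
```

I leaned the stick about 21° towards the round jar and held it there for about 2.5 s, then brought it back upright and let go; neither jar moved, and I handed the job in at about 10.4 s.

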